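# Slide the notepad into the trimmer's corner

## Robot

A 6-joint arm with a two-finger parallel gripper is mounted at the origin on the work surface. World frame = base frame: x ahead of the robot, y to its left, z up, the work surface at z = 0. Lengths are in mm, angles in degrees, forces in N, time in s.
With the tool pointing down it reaches from about 300 to 850 mm from the base axis. Payload 4.2 kg.
Tool frame: the origin (TCP) lies midway between the tips of the shut fingers; the grasp point (between the pads) lies 19 mm behind it (env.grip_point_offset is the distance from the TCP to the grasp point, in mm); z points along the fingers, x is the direction in which the jaws open and shut, and the axes are right-handed (so a half turn about z gives the same grasp; the last joint's range is limited). The gripper opens to 91 mm and grips with 3 to 60 N. Pads are 32 mm wide; open, the fingers measure 118 mm over their backs; the gripper's body (76 mm by 178 mm) begins 60 mm behind the grasp point.
Start: joints at [-75.172, 18.312, 89.639, -0, 72.044, -1.146], TCP at [158.244, -552.813, 213.976] pointing down, gripper open.
Joint ranges: [-177.97, 177.97], [-48.28, 115.42], [12.27, 149.76], [-77.06, 257.06], [2.81, 150.46], [-146.56, 146.56]. Speed limits (degrees/s): [147.25, 147.25, 180, 180, 180, 180].

## Interface

Orientations are given as [roll, pitch, yaw] about the fixed x, y, z axes, in that order (R = Rz(yaw) Ry(pitch) Rx(roll)).
In Python, from workcell import env gives the robot as it stands.
- The arm moves only by the shell command python3 -m pendant 'ROWS' [FORCE]. ROWS is JSON, a list of rows, each an object with "xyz": the shift along the tool's x, y, z in m, a list of three; "roll": the turn about the tool's z in degrees; "jaw": the closure, from 0 (fully open) to 1 (shut). A call has exactly 8 rows; each row is the pose to reach, as a shift and turn from the pose commanded when the call began, along the tool's axes at that moment; what a row does not reach only later rows make up. A row lasts 1/8 s, in which the tool goes at most 62.5 mm and 10.7 degrees, less where a joint would pass 70% of its speed; a pose out of reach is approached as far as the arm can. A call with a gripper value outside its range is refused whole. The fingers move at their own pace and stop on an object; FORCE is the grip in N (left out, the last holds). Time passes only in rows, so rows that repeat a pose let the fingers close, or fill a call up. It gives the time, the measured TCP pose, the force and the opening at its end, in the units of the state.
- env.state(): the state, without advancing time (a new reading comes with each control period).
- env.grab_frame(name): name is "scene" or "top"; returns (picture, depth): 480x640x3 uint8, blue, green, red; 480x640 float32, mm along the optical axis (not along the pixel's ray), 0 where there is no reading.
- env.camera_params(name): a dict with "camera_matrix" (3x3 intrinsics, pixels), "D" ([k1, k2, p1, p2, k3] as OpenCV has them; the pictures are not rectified), "cam_to_world" (4x4, takes a point from camera to world coordinates). Camera axes: x right, y up, looking along -z (the intrinsics and any distortion apply to the point x, -y, -z); pixel columns grow to the right and rows downward; lengths in mm; the calibration is good to about 2 mm. A picture is of the moment at which its call begins. camera_params takes no time and is no camera call.
- env.job_done(): hands the job in, once; it reports no verdict.
The state is a dict: "time_s": time; "qpos": joint angles; "qvel": joint speeds; "effort": joint torques, N m; "ee_pos": TCP position; "ee_rot": TCP orientation; "force": force on the tool from outside, world axes, zero at the start; "torque": the same for the moment, N m; "gripper_width": finger opening in mm.
Only numpy, scipy, OpenCV 4.12 (cv2) and the standard library are available. Lean on these libraries where they do the work, as an engineer would, in place of code of your own. Each camera call takes 0.05 s, during which the arm holds its last target. There are 200 camera calls.

## Task

Slide the thick notepad flat along the table, through the gap between the things that stand in its way, to the small trimmer. Press it home against the trimmer's back fence first, then slide it along that fence and press it home against the side guide, each time with a steady push of about 10 N for about half a second and never above 14 N. Neither the pad nor the arm may touch the hole punch, the pen tray or the staple box, the pad is never lifted or tipped, and everything else stays where it is; leave the pad flush and square in the corner and let go.

Things in the scene. Friction and masses are not known exactly. Their poses are not given: they have to be found in the camera images.
- pad: notepad: rigid loose block 95 (own x) x 130 (own y) x 28 mm high, 0.2 to 0.3 kg, brown card covers, white page edges, a grey strip along one 130 mm edge (+x). Too wide to grasp: push it. Slippery (friction about 0.25): sliding takes 1 to 2 N of a push. Origin: centre of its underside. Starts to the right (-y) of the obstacles, its axes within 0.3 rad of the trimmer's
- gauge: the trimmer, fixed: grey base 32 mm high (54 mm at its black cutter head) beyond its back fence. Origin on the table at the inside corner of its two fences; x points into the back fence (away from the robot), y into the side guide (robot's left); turned up to 0.1 rad. Home and square, the pad's centre is at x = -47.5, y = -65 mm in this frame, its 130 mm side on the back fence
- back_fence: fixed aluminium bar, 35 mm high, 12 mm thick, rigid; its face is the plane x = 0 of the trimmer's frame, from y = -105 to +12 mm. Origin and axes are those of the trimmer
- side_guide: fixed aluminium bar, 35 mm high, 12 mm thick, rigid; its face is the plane y = 0 of the trimmer's frame, from x = -85 to 0 mm. Origin and axes are those of the trimmer
- punch: two-hole punch, black base, steel lever plate, fixed: 80 (x) x 66 (y) x 46 mm high; origin at the centre of its underside. Punch, pen tray and staple box stand in any order at three places, within 5 mm of (-50,-230), (-295,-230) and (-175,100) mm in the trimmer's frame and within 0.06 rad of parallel to it
- pentray: open dark steel pen tray with three pens, fixed: 80 (x) x 70 (y) x 30 mm high; origin at the centre of its underside. The pad's way leads between the two obstacles at the trimmer's y = -230 mm: a gap about 165 mm wide, centred at about x = -175 mm in the trimmer's frame
- staplebox: closed plain cardboard box, fixed: 78 mm (x) by 62 mm (y), 40 mm high; origin at the centre of its underside
- tape: bystander: roll of clear tape lying flat, 84 mm across, 24 mm high; origin at the centre of its underside
- eraser: bystander: white eraser 45 x 20 x 12 mm; origin at the centre of its underside
- stapler: bystander: black stapler 140 x 36 mm, 50 mm high; origin at the centre of its underside
- gluejar: bystander: white jar, 72 mm across, 85 mm high; origin at the centre of its underside
- mug: bystander: white mug, 80 mm across, 90 mm high; origin at the centre of its underside
- ruler: bystander: steel ruler 150 x 30 x 4 mm lying flat; origin at the centre of its underside
Not all that is in view belongs to the job. Leave any turquoise look-alike of the pad alone.

How it is judged:
By the outcome, as a careful person would: the job done as asked, in the order asked, and still so for the second after the job is handed in, with the robot touching nothing.
It also fails if it takes over 72 s, if anything falls off the work surface, if the arm or the gripper's body presses on something with over 40 N, if the wrist force passes 120 N, or if a joint passes its speed limit or range.

## Working session

There is one attempt and no reset: what is moved stays moved. The work goes in short steps, Python scripts to look and compute and a shell command to move; the robot and the scene stay as the last step left them, time stands still between calls to the robot, and variables do not carry over. Pictures are saved under pics/ and viewed, about 8 in all and at most 12, crops included, and the job is handed in when it is done.

```bash
ls; mkdir -p pics; python3 - <<'E'
from workcell import env
import cv2,numpy as np
for n in("top","scene"):
    p,d=env.grab_frame(n); cv2.imwrite(f"pics/{n}0.png",p); np.savez(f"{n}0.npz",p=p,d=d)
    c=env.camera_params(n); print(n,c)
print(env.state())
E
```

```text
pics
top {'camera_matrix': array([[537.30789067,   0.        , 307.44641183],
       [  0.        , 537.30789067, 243.68208982],
       [  0.        ,   0.        ,   1.        ]]), 'D': array([-0.05481186,  0.        ,  0.        ,  0.        ,  0.        ]), 'cam_to_world': array([[ 2.90183460e-02,  9.89992416e-01, -1.38104857e-01,
         3.54381910e+02],
       [-9.99573235e-01,  2.82756062e-02, -7.33736891e-03,
         1.34682173e+01],
       [-3.35894102e-03,  1.38258837e-01,  9.90390434e-01,
         1.17764838e+03],
       [ 0.00000000e+00,  0.00000000e+00,  0.00000000e+00,
         1.00000000e+00]])}
scene {'camera_matrix': array([[544.88545379,   0.        , 323.01740398],
       [  0.        , 544.88545379, 237.09652227],
       [  0.        ,   0.        ,   1.        ]]), 'D': array([-0.10975573,  0.        ,  0.        ,  0.        ,  0.        ]), 'cam_to_world': array([[-7.54780908e-01, -3.71268585e-01,  5.40800720e-01,
         1.23861103e+03],
       [ 6.55945581e-01, -4.35233545e-01,  6.16690486e-01,
         8.68601753e+02],
       [ 6.41681069e-03,  8.20202048e-01,  5.72037958e-01,
         8.17572853e+02],
       [ 0.00000000e+00,  0.00000000e+00,  0.00000000e+00,
         1.00000000e+00]])}
{'time_s': 0.1, 'qpos': array([-7.51720056e+01,  1.83471037e+01,  8.96986088e+01, -6.83249220e-04,
        7.20428714e+01, -1.14521783e+00]), 'qvel': array([-0.03378391, -0.19608806, -0.17972895,  0.12015011, -0.03621259,
       -0.02068994]), 'effort': array([-4.62465669e-04, -4.13334417e+01, -2.32510632e+01,  7.28535606e-02,
        4.21244034e-02, -4.65922597e-05]), 'ee_pos': array([ 158.12421001, -552.37293675,  213.21858096]), 'ee_rot': array([-1.79998879e+02,  8.85791645e-02, -7.40265758e+01]), 'force': array([0.13326373, 0.44829241, 0.25094878]), 'torque': array([ 0.00211505,  0.01337509, -0.01750624]), 'gripper_width': 91.07265642496077}
```

View pics/top0.png

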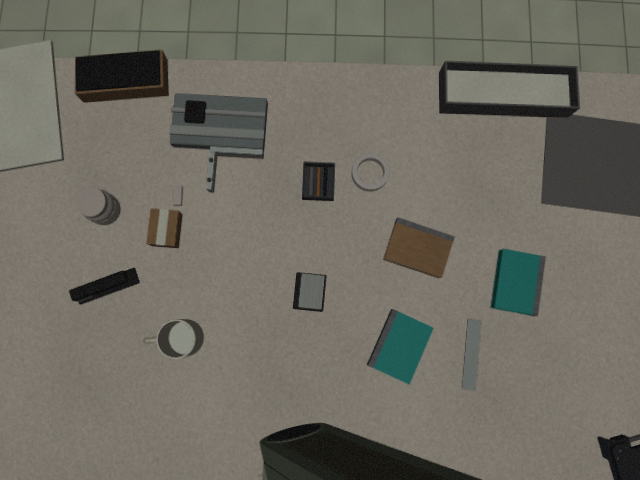

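View pics/scene0.png

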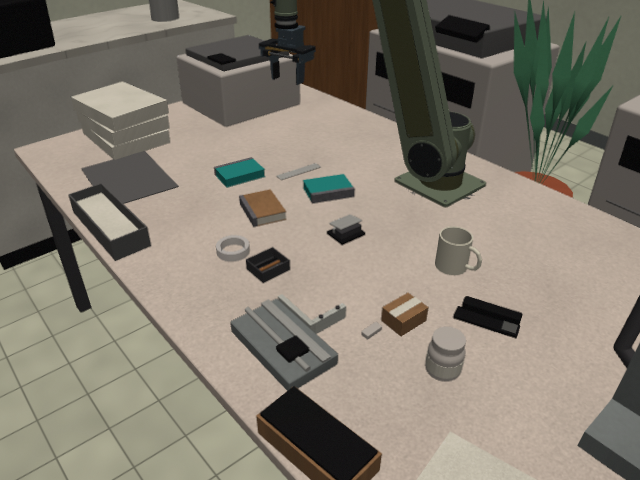

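The top view shows the brown pad with its grey strip at (419,248). Things that could be taken for it are the turquoise look-alikes at (400,346) and (518,282), and the brown staple box at (164,228), which has a white label. The trimmer's corner is near (215,152), the pen tray at (319,181), the punch at (310,292) and the tape at (370,173). I choose the brown block at (419,248) and will check it in a crop.

```bash
cat > h.py <<'E'
from workcell import env
import cv2,numpy as np
def ray(n,uv):
    c=env.camera_params(n); M=c["cam_to_world"]
    q=cv2.undistortPoints(np.float64(uv).reshape(-1,1,2),c["camera_matrix"],c["D"]).reshape(-1,2)
    d=np.c_[q[:,0],-q[:,1],-np.ones(len(q))]
    return M[:3,3],d@M[:3,:3].T
def cast(n,uv,z):
    o,d=ray(n,uv); return o+d*((z-o[2])/d[:,2])[:,None]
def world(n,dep):
    v,u=np.mgrid[:480,:640]; o,d=ray(n,np.c_[u.ravel(),v.ravel()])
    return (o+d*dep.reshape(-1,1)).reshape(480,640,3)
def rect(xy):
    (c,s,a)=cv2.minAreaRect(np.float32(xy)); return np.round(c,1),np.round(s,1),round(a,2)
E
python3 - <<'E'
from h import *
for n in("top","scene"):
    f=np.load(n+"0.npz"); p,d=f["p"],f["d"]; W=world(n,d); 
    print(n,"table z",np.median(W[...,2][(d>0)&(abs(W[...,2])<15)]))
    m=((d>0)&(W[...,2]>9)&(W[...,2]<100)&(W[...,0]>250)&(W[...,0]<820)&(abs(W[...,1])<500)).astype(np.uint8)
    k,l,s,c=cv2.connectedComponentsWithStats(m)
    for i in range(1,k):
        if s[i,4]<60: continue
        P=W[l==i]; z=np.percentile(P[:,2],90); T=P[abs(P[:,2]-z)<5]
        print(np.round(c[i]),s[i,4],"z90 %.1f"%z,rect(T[:,:2]))
p=np.load("top0.npz")["p"]
a=cv2.resize(p[190:320,340:560],None,fx=3.4,fy=3.4,interpolation=cv2.INTER_CUBIC)
b=cv2.resize(p[85:200,155:345],None,fx=4,fy=4,interpolation=cv2.INTER_CUBIC)
cv2.imwrite("pics/pad.png",cv2.convertScaleAbs(a,alpha=1.6)); cv2.imwrite("pics/trim.png",cv2.convertScaleAbs(b,alpha=1.6))
E
```

```text
top table z 1.5344902032650225
[219. 132.] 4726 z90 48.5 (array([777.9, 248.7]), array([173.1, 193.5]), 51.09)
[370. 171.] 660 z90 27.8 (array([ 682.6, -112.7]), array([81.9, 82.6]), 63.55)
[318. 180.] 675 z90 32.6 (array([657.3,   2.6]), array([70.1, 81.8]), 89.87)
[177. 195.] 178 z90 16.4 (array([619. , 316.4]), array([44. , 20.3]), 0.58)
[ 99. 206.] 1119 z90 87.9 (array([582.4, 473.2]), array([53.5, 60.7]), 89.16)
[164. 227.] 1169 z90 43.8 (array([541.3, 336.2]), array([61.6, 78.4]), 87.0)
[419. 247.] 2678 z90 32.2 (array([ 514.9, -219.5]), array([129.6,  96.5]), 72.68)
[519. 282.] 2756 z90 32.2 (array([ 445.2, -437.6]), array([ 95.1, 131.4]), 80.72)
[108. 284.] 939 z90 52.8 (array([412.7, 455.6]), array([ 26.5, 105.1]), 22.1)
[310. 291.] 1063 z90 45.5 (array([412.6,  11.9]), array([47.8, 72. ]), 85.98)
[400. 344.] 2635 z90 32.1 (array([ 302.1, -180.8]), array([ 94.9, 130.6]), 67.0)
[176. 338.] 973 z90 91.4 (array([306.7, 280.6]), array([77.5, 77.4]), 70.79)
scene table z 0.6873589974460401
[239. 171.] 889 z90 31.0 (array([ 446.1, -435.2]), array([104.5, 131.6]), 79.1)
[328. 188.]
[... 152 characters left out ...]
346. 228.] 602 z90 42.5 (array([413.8,  17. ]), array([48.9, 73.4]), 82.22)
[455. 250.] 1525 z90 86.3 (array([307.9, 283.9]), array([79.7, 81.2]), 84.92)
[233. 247.] 514 z90 25.5 (array([ 682.5, -108.4]), array([84.8, 82.5]), 56.28)
[268. 264.] 773 z90 29.6 (array([657.1,   4.1]), array([78.4, 84.3]), 89.77)
[404. 312.] 1235 z90 42.6 (array([541.1, 338.1]), array([64. , 83.2]), 87.19)
[295. 333.] 4402 z90 48.4 (array([779.8, 217.2]), array([182.2, 180.7]), 31.84)
[483. 312.] 995 z90 50.7 (array([415.9, 456.6]), array([ 29. , 103.1]), 22.98)
[371. 329.] 168 z90 15.1 (array([620.8, 317.9]), array([46.7, 20.8]), 2.22)
[441. 349.] 1090 z90 86.2 (array([584.2, 475.6]), array([48.5, 65.3]), 89.58)
```

View pics/pad.png

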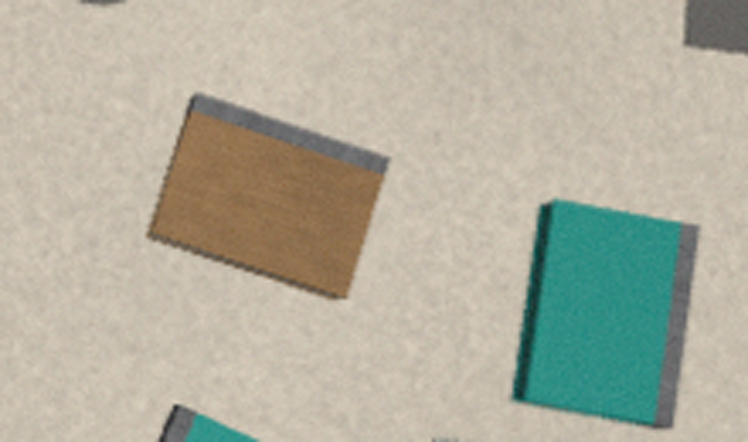

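View pics/trim.png

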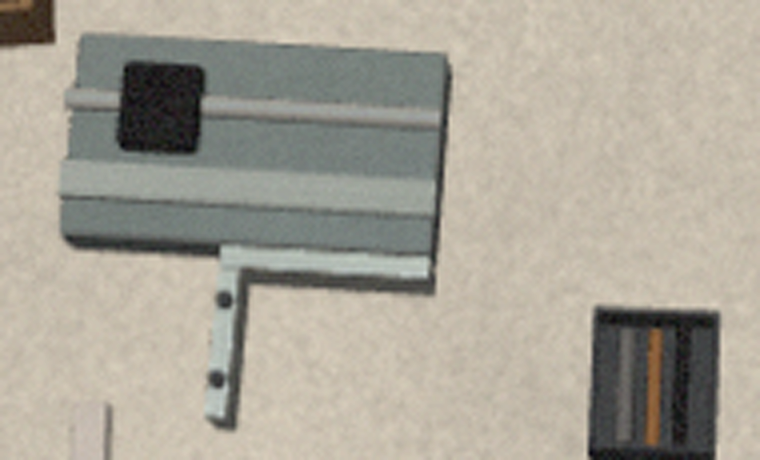

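The crops confirm the choice: a brown cover with a grey strip along the top edge. In the trimmer crop, the inside edge of the fence top runs (240,268)-(428,277) and the guide's from (240,268) to (225,420). Next I fit those edges.

```bash
cat > trim.py <<'E'
from h import *
from scipy.ndimage import gaussian_filter1d
def edge(line):   # subpixel strongest bright->dark
    g=-np.gradient(gaussian_filter1d(line.astype(float),.7)); i=int(np.argmax(g[1:-1]))+1
    a,b,c=g[i-1:i+2]; return i+.5*(a-c)/(a-2*b+c),b
g=np.load("top0.npz")["p"].mean(2)
F=[];S=[]
for u in range(220,261):
    v0=152+(u-215)*.048; lo=int(v0)-4; e,_=edge(g[lo:lo+10,u]); F.append((u,lo+e))
for v in range(158,188):
    u0=215.2-(v-152)*.1; lo=int(u0)-4; e,_=edge(g[v,lo:lo+9]); S.append((lo+e,v))
def fit(uv):
    P=cast("top",uv,35)[:,:2]
    for _ in range(3):
        vx,vy,x,y=cv2.fitLine(np.float32(P),cv2.DIST_HUBER,0,.01,.01).ravel()
        r=abs((P-[x,y])@[-vy,vx]); P=P[r<max(1.5,2*np.median(r))]
    return np.array([x,y]),np.array([vx,vy]),len(P),r.std()
f=fit(F);s=fit(S);print(f,s)
af=np.degrees(np.arctan2(*(f[1]*np.sign(f[1][1]))[::-1]))-90
as_=np.degrees(np.arctan2(*(s[1]*np.sign(s[1][0]))[::-1]))
t=np.linalg.solve(np.c_[f[1],-s[1]],s[0]-f[0]); print("corner",f[0]+f[1]*t[0],"yaw fence %.2f guide %.2f"%(af,as_))
E
python3 trim.py
```

```text
(array([711.61487, 176.52264], dtype=float32), array([0.03548719, 0.99937016], dtype=float32), 41, np.float64(0.18897589925187291)) (array([671.43396, 234.51588], dtype=float32), array([ 0.99871504, -0.05067772], dtype=float32), 30, np.float64(0.32180844903501143))
corner [713.5982  232.37634] yaw fence -2.03 guide -2.90
```

```bash
cat > go.py <<'E'
# go.py x y z yaw [t]: shift/turn in tool axes from here; "t": x,y,yaw in the trimmer frame
import sys; from h import *
from scipy.spatial.transform import Rotation as R
C=np.array([713.6,232.4]); A=-2.3
def T2W(x,y): a=np.radians(A); return C+np.array([[np.cos(a),-np.sin(a)],[np.sin(a),np.cos(a)]])@[x,y]
def W2T(x,y): a=np.radians(A); return np.array([[np.cos(a),np.sin(a)],[-np.sin(a),np.cos(a)]])@(np.array([x,y])-C)
if __name__=="__main__":
    s=env.state(); p=s["ee_pos"]; r=R.from_euler("xyz",s["ee_rot"],degrees=True)
    print("t %.2f"%s["time_s"],"pos",p.round(1),"rot",s["ee_rot"].round(2),"F",s["force"].round(1),"trim",W2T(*p[:2]).round(1),"w %.0f"%s["gripper_width"])
    if len(sys.argv)>4:
        x,y,z,w=map(float,sys.argv[1:5])
        if sys.argv[-1]=="t": (x,y),w=T2W(x,y),w+A
        yaw=s["ee_rot"][2]
        print("target",x.__round__(1),round(y,1),z,w,"xyz m",(r.inv().apply([x-p[0],y-p[1],z-p[2]])/1000).round(4),"roll %.1f"%-((w-yaw+180)%360-180))
E
python3 go.py 486.4 -311.2 120 -17.3; python3 - <<'E'
from go import *
for n,p in dict(pad=(515,-219.5),tray=(657.3,2.6),punch=(412.6,11.9),box=(541.3,336.2)).items(): print(n,W2T(*p))
E
```

```text
t 0.10 pos [ 158.1 -552.4  213.2] rot [-1.800e+02  9.000e-02 -7.403e+01] F [0.1 0.4 0.3] trim [-523.5 -806.4] w 91
target 486.4 -311.2 120.0 -17.3 xyz m [-0.1414 -0.382   0.0934] roll -56.7
pad [-180.30444982 -459.50612115]
tray [ -47.03235852 -231.87429192]
punch [-291.90845268 -232.40203368]
box [-176.32687434   96.80167036]
```

```bash
python3 -m pendant '[{"xyz":[-0.020,-0.050,0.0],"roll":-10,"jaw":0.4},{"xyz":[-0.040,-0.105,0.01],"roll":-20,"jaw":0.4},{"xyz":[-0.061,-0.160,0.03],"roll":-30,"jaw":0.4},{"xyz":[-0.081,-0.215,0.05],"roll":-40,"jaw":0.4},{"xyz":[-0.101,-0.270,0.07],"roll":-50,"jaw":0.4},{"xyz":[-0.121,-0.325,0.085],"roll":-56.7,"jaw":0.4},{"xyz":[-0.1414,-0.382,0.0934],"roll":-56.7,"jaw":0.4},{"xyz":[-0.1414,-0.382,0.0934],"roll":-56.7,"jaw":0.4}]' && python3 go.py 486.4 -311.2 11 -17.3
```

```text
time_s: 1.1
ee_pos: [488.9, -308.9, 119.2]
ee_rot: [-179.9, 0.1, -17.0]
force: [-0.3, -1.0, -0.1]
gripper_width: 54.6
t 1.10 pos [ 488.9 -308.9  119.2] rot [-1.7993e+02  8.0000e-02 -1.7020e+01] F [-0.3 -1.  -0.1] trim [-202.8 -549.9] w 55
target 486.4 -311.2 11.0 -17.3 xyz m [-0.0016  0.0031  0.1082] roll 0.3
```

```bash
python3 -m pendant '[{"xyz":[0,0.001,0.03],"roll":0,"jaw":0.4},{"xyz":[0,0.001,0.06],"roll":0,"jaw":0.4},{"xyz":[0,0.001,0.085],"roll":0,"jaw":0.4},{"xyz":[0,0.001,0.1],"roll":0,"jaw":0.4},{"xyz":[0,0.001,0.106],"roll":0,"jaw":0.4},{"xyz":[0,0.001,0.108],"roll":0,"jaw":0.4},{"xyz":[0,0.001,0.108],"roll":0,"jaw":0.4},{"xyz":[0,0.001,0.108],"roll":0,"jaw":0.4}]' && python3 go.py 495.6 -281.5 11 -17.3
python3 - <<'E'
from h import *
for n in("top","scene"):
    p,d=env.grab_frame(n); np.savez(n+"1.npz",p=p,d=d)
    q=p[200:440,300:620] if n=="top" else p[120:300,150:390]
    cv2.imwrite(f"pics/{n}1.png",cv2.convertScaleAbs(cv2.resize(q,None,fx=2.2,fy=2.2,interpolation=cv2.INTER_CUBIC),alpha=1.5))
a,b=[cv2.imread(f"pics/{n}1.png") for n in("top","scene")]
h=max(a.shape[0],b.shape[0]); f=lambda i:cv2.copyMakeBorder(i,0,h-i.shape[0],0,0,cv2.BORDER_CONSTANT)
c=np.hstack([f(a),f(b)]); cv2.imwrite("pics/both1.png",cv2.resize(c,None,fx=800/c.shape[1],fy=800/c.shape[1]))
E
```

```text
time_s: 2.1
ee_pos: [486.7, -313.0, 13.3]
ee_rot: [180.0, -0.1, -17.3]
force: [-0.2, -0.1, 0.8]
gripper_width: 54.6
t 2.10 pos [ 486.7 -313.    13.3] rot [ 1.7997e+02 -8.0000e-02 -1.7320e+01] F [-0.2 -0.1  0.8] trim [-204.8 -554.1] w 55
target 495.6 -281.5 11.0 -17.3 xyz m [-0.0009 -0.0327  0.0023] roll -0.0
```

View pics/both1.png

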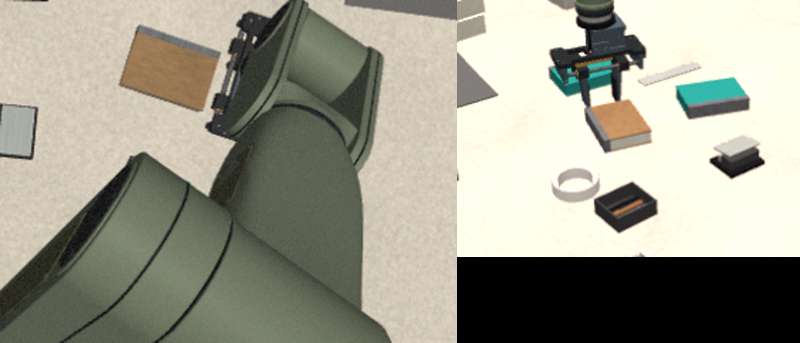

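The fingers stand open, low and square behind the pad's right face; in the crop the pad is at (170,68) and the fingers at (235,75). Now a gentle push that turns the pad as it goes.

```bash
python3 -m pendant '[{"xyz":[0,-0.008,0.001],"roll":0,"jaw":0.4},{"xyz":[0,-0.014,0.002],"roll":0,"jaw":0.4},{"xyz":[0,-0.018,0.002],"roll":0,"jaw":0.4},{"xyz":[0,-0.023,0.002],"roll":-0.4,"jaw":0.4},{"xyz":[0,-0.030,0.002],"roll":-1.2,"jaw":0.4},{"xyz":[0,-0.038,0.002],"roll":-2.2,"jaw":0.4},{"xyz":[0,-0.046,0.002],"roll":-3.2,"jaw":0.4},{"xyz":[0,-0.054,0.002],"roll":-4.2,"jaw":0.4}]' && python3 go.py -193 -490 11 -10.5 t
python3 -m pendant '[{"xyz":[0,-0.008,0],"roll":-1,"jaw":0.4},{"xyz":[0,-0.016,0],"roll":-2,"jaw":0.4},{"xyz":[0,-0.024,0],"roll":-3,"jaw":0.4},{"xyz":[-0.0002,-0.032,0],"roll":-4,"jaw":0.4},{"xyz":[-0.0005,-0.040,0],"roll":-5,"jaw":0.4},{"xyz":[-0.001,-0.048,0],"roll":-6,"jaw":0.4},{"xyz":[-0.0015,-0.056,0],"roll":-7,"jaw":0.4},{"xyz":[-0.002,-0.064,0],"roll":-8,"jaw":0.4}]' && python3 go.py -181 -419 11 0 t
```

```text
time_s: 3.2
ee_pos: [502.5, -260.6, 10.5]
ee_rot: [180.0, 0.0, -13.1]
force: [0.8, -1.5, -0.3]
gripper_width: 54.3
t 3.20 pos [ 502.5 -260.6   10.5] rot [180.     0.   -13.05] F [ 0.8 -1.5 -0.3] trim [-191.1 -501. ] w 54
target 501.1 -249.5 11.0 -12.8 xyz m [-0.0039 -0.0105 -0.0005] roll -0.3
time_s: 4.2
ee_pos: [515.1, -197.9, 10.6]
ee_rot: [180.0, -0.0, -5.1]
force: [-0.1, -0.5, 0.9]
gripper_width: 54.9
t 4.20 pos [ 515.1 -197.9   10.6] rot [ 1.7999e+02 -1.0000e-02 -5.0600e+00] F [-0.1 -0.5  0.9] trim [-181.1 -437.9] w 55
target 515.9 -179.0 11.0 -2.3 xyz m [-0.0008 -0.0189 -0.0004] roll -2.8
```

```bash
cat > pad.py <<'E'
import sys; from go import *
def pad(n="top",save=None):
    p,d=env.grab_frame(n); W=world(n,d)
    hsv=cv2.cvtColor(p,cv2.COLOR_BGR2HSV)
    m=cv2.inRange(hsv,(8,60,60),(22,255,255))&cv2.inRange(W[...,2],18.,45.)
    k,l,s,c=cv2.connectedComponentsWithStats(m)
    best=None
    for i in range(1,k):
        if s[i,4]<200: continue
        v,u=np.nonzero(l==i); hull=cv2.convexHull(np.float32(np.c_[u,v])).reshape(-1,2)
        P=cast(n,hull,28)[:,:2]; ctr,sz,a=rect(P)
        print(n,"px",c[i].round(),s[i,4],"brown rect world",ctr,sz,a,"trim",W2T(*ctr).round(1))
    if save: cv2.imwrite(save,p)
    return p
if __name__=="__main__":
    pad("top","pics/tmp_top.png"); pad("scene","pics/tmp_scene.png")
E
python3 pad.py
```

```text
top px [153. 226.] 308 brown rect world [543.2 361. ] [21.2 81.4] 89.7 trim [-175.4  121.7]
top px [172. 228.] 349 brown rect world [541.6 318.8] [22.9 79.7] 86.07 trim [-175.3   79.4]
top px [369. 245.] 2148 brown rect world [ 516.1 -113.9] [125.8  83.3] 84.87 trim [-183.4 -353.9]
scene px [285. 219.] 853 brown rect world [ 514.2 -114.1] [135.5  83.7] 84.55 trim [-185.3 -354.2]
scene px [404. 312.] 835 brown rect world [539.5 336.8] [78.8 98.6] 87.25 trim [-178.1   97.3]
scene px [290. 451.] 587 brown rect world [936.5 440.3] [ 14.7 164. ] 6.65 trim [214.4 216.7]
```

```bash
python3 -m pendant '[{"xyz":[0,-0.009,0],"roll":-0.7,"jaw":0.4},{"xyz":[0,-0.018,0],"roll":-1.4,"jaw":0.4},{"xyz":[0,-0.027,0],"roll":-2.1,"jaw":0.4},{"xyz":[0,-0.036,0],"roll":-2.6,"jaw":0.4},{"xyz":[0,-0.045,0],"roll":-2.8,"jaw":0.4},{"xyz":[0,-0.054,0],"roll":-2.8,"jaw":0.4},{"xyz":[0,-0.063,0],"roll":-2.8,"jaw":0.4},{"xyz":[0,-0.072,0],"roll":-2.8,"jaw":0.4}]' && python3 go.py -175 -270 11 0 t; python3 pad.py | grep -v '\-17[58].. .*[79]'
```

```text
time_s: 5.3
ee_pos: [521.4, -126.1, 10.5]
ee_rot: [180.0, 0.0, -2.3]
force: [0.5, -0.5, 0.4]
gripper_width: 54.6
t 5.30 pos [ 521.4 -126.1   10.5] rot [179.99   0.    -2.33] F [ 0.5 -0.5  0.4] trim [-177.6 -365.9] w 55
target 527.9 -30.4 11.0 -2.3 xyz m [ 0.0026 -0.0959 -0.0005] roll -0.0
top px [332. 242.] 1826 brown rect world [518.9 -34.4] [109.8  83.6] 87.53 trim [-183.8 -274.4]
scene px [301. 231.] 935 brown rect world [517.1 -42.2] [135.6  83.3] 87.62 trim [-185.3 -282.3]
scene px [404. 312.] 836 brown rect world [539.9 337.1] [79.6 99.1] 87.51 trim [-177.8   97.6]
scene px [291. 452.] 584 brown rect world [936.5 440.9] [ 13.7 165.2] 5.93 trim [214.4 217.3]
```

```bash
python3 -m pendant '[{"xyz":[0.0005,-0.012,0],"roll":0,"jaw":0.4},{"xyz":[0.001,-0.024,0],"roll":0,"jaw":0.4},{"xyz":[0.0015,-0.036,0],"roll":0,"jaw":0.4},{"xyz":[0.002,-0.048,0],"roll":0,"jaw":0.4},{"xyz":[0.0025,-0.060,0],"roll":0,"jaw":0.4},{"xyz":[0.003,-0.072,0],"roll":0,"jaw":0.4},{"xyz":[0.0035,-0.084,0],"roll":0,"jaw":0.4},{"xyz":[0.004,-0.096,0],"roll":0,"jaw":0.4}]' && python3 go.py -172 -174 11 0 t; python3 pad.py | grep -v '\-17[58].. .*[79]'
```

```text
time_s: 6.4
ee_pos: [529.3, -30.1, 10.5]
ee_rot: [180.0, 0.0, -2.3]
force: [0.5, -0.8, -0.3]
gripper_width: 54.6
t 6.40 pos [529.3 -30.1  10.5] rot [ 1.80e+02  1.00e-02 -2.33e+00] F [ 0.5 -0.8 -0.3] trim [-173.6 -269.7] w 55
target 534.8 65.4 11.0 -2.3 xyz m [ 0.0016 -0.0957 -0.0005] roll -0.0
top px [153. 226.] 303 brown rect world [542.3 361. ] [21.2 79.6] 89.7 trim [-176.3  121.6]
top px [281. 237.] 1300 brown rect world [527.3  78.6] [76.3 83.4] 87.74 trim [-180.  -161.2]
scene px [299.  19.] 252 brown rect world [ -941.5 -1873.8] [642.6  96.8] 89.09 trim [-1569.2 -2170.9]
scene px [324. 250.] 1080 brown rect world [525.3  54.8] [134.9  83.5] 87.4 trim [-181. -185.]
scene px [291. 452.] 597 brown rect world [936.3 440.9] [ 14.  165.2] 6.19 trim [214.2 217.3]
```

```bash
python3 -m pendant '[{"xyz":[0.0,-0.012,0],"roll":0,"jaw":0.4},{"xyz":[0.0005,-0.026,0],"roll":0,"jaw":0.4},{"xyz":[0.001,-0.041,0],"roll":0,"jaw":0.4},{"xyz":[0.001,-0.056,0],"roll":0,"jaw":0.4},{"xyz":[0.001,-0.071,0],"roll":0,"jaw":0.4},{"xyz":[0.001,-0.086,0],"roll":0,"jaw":0.4},{"xyz":[0.001,-0.100,0],"roll":0,"jaw":0.4},{"xyz":[0.001,-0.109,0],"roll":0,"jaw":0.4}]' && python3 go.py -172 -180 140 0 t; python3 pad.py | grep -v '\-17[58].. .*[79]'
```

```text
time_s: 7.5
ee_pos: [534.7, 78.9, 10.5]
ee_rot: [180.0, -0.0, -2.3]
force: [-0.7, -2.1, -0.1]
gripper_width: 54.6
t 7.50 pos [534.7  78.9  10.5] rot [ 1.7999e+02 -1.0000e-02 -2.2900e+00] F [-0.7 -2.1 -0.1] trim [-172.5 -160.5] w 55
target 534.5 59.4 140.0 -2.3 xyz m [ 0.0006  0.0195 -0.1295] roll 0.0
top px [153. 226.] 306 brown rect world [542.3 361.1] [21.2 79.7] 89.86 trim [-176.3  121.7]
top px [221. 233.] 516 brown rect world [533.7 211. ] [30.  83.4] 88.26 trim [-178.9  -28.6]
scene px [310.  23.] 376 brown rect world [ -937.5 -1792.6] [837.6 105.9] 89.57 trim [-1568.5 -2089.6]
scene px [352. 272.] 1244 brown rect world [530.8 163.1] [134.7  83.1] 87.51 trim [-179.9  -76.6]
scene px [404. 312.] 837 brown rect world [540.  336.9] [79.  99.6] 87.25 trim [-177.7   97.4]
scene px [290. 451.] 595 brown rect world [935.9 440.8] [ 14.2 165.2] 6.15 trim [213.8 217.2]
```

```bash
python3 -m pendant '[{"xyz":[0,0.008,0],"roll":0,"jaw":0.4},{"xyz":[0,0.020,0],"roll":0,"jaw":0.4},{"xyz":[0,0.022,-0.03],"roll":0,"jaw":0.4},{"xyz":[0,0.022,-0.08],"roll":0,"jaw":0.4},{"xyz":[0,0.022,-0.11],"roll":-10,"jaw":0.15},{"xyz":[-0.02,0.0,-0.11],"roll":-20,"jaw":0.15},{"xyz":[-0.05,-0.04,-0.11],"roll":-30,"jaw":0.15},{"xyz":[-0.084,-0.083,-0.11],"roll":-40,"jaw":0.15}]' && python3 go.py -258 -78 100 90 t; python3 pad.py | grep 'top.*-1[78]'
```

```text
time_s: 8.6
ee_pos: [453.8, 163.9, 120.6]
ee_rot: [180.0, -0.0, 37.8]
force: [0.7, 1.0, 0.0]
gripper_width: 77.4
t 8.60 pos [453.8 163.9 120.6] rot [ 1.7998e+02 -3.0000e-02  3.7830e+01] F [0.7 1.  0. ] trim [-256.9  -78.8] w 77
target 452.7 164.8 100.0 87.7 xyz m [-0.0003 -0.0014  0.0206] roll -49.9
top px [259. 234.] 1029 brown rect world [530.6 133.5] [73.3 83.4] 87.82 trim [-178.9 -106.2]
```

```bash
python3 -m pendant '[{"xyz":[0,0,0],"roll":-10,"jaw":0.15},{"xyz":[0,-0.001,0],"roll":-20,"jaw":0.15},{"xyz":[0,-0.001,0.01],"roll":-30,"jaw":0.15},{"xyz":[0,-0.001,0.02],"roll":-40,"jaw":0.15},{"xyz":[0,-0.001,0.03],"roll":-50,"jaw":0.15},{"xyz":[0,-0.001,0.05],"roll":-50,"jaw":0.15},{"xyz":[0,-0.001,0.07],"roll":-50,"jaw":0.15},{"xyz":[0,-0.001,0.07],"roll":-50,"jaw":0.15}]' && python3 go.py -258 -78 10.5 90 t; python3 pad.py | grep -e '-1[78].. '; python3 - <<'E'
import cv2
a=cv2.imread("pics/tmp_top.png")[80:340,120:400];cv2.imwrite("pics/m3.png",cv2.convertScaleAbs(cv2.resize(a,None,fx=2.2,fy=2.2),alpha=1.5))
E
```

```text
time_s: 9.7
ee_pos: [453.0, 163.5, 49.4]
ee_rot: [-179.8, 0.1, 87.5]
force: [0.3, 0.4, -0.3]
gripper_width: 77.4
t 9.70 pos [453.  163.5  49.4] rot [-1.7984e+02  9.0000e-02  8.7540e+01] F [ 0.3  0.4 -0.3] trim [-257.6  -79.3] w 77
target 452.7 164.8 10.5 87.7 xyz m [ 0.0014 -0.0003  0.0389] roll -0.2
scene px [404. 312.] 829 brown rect world [539.7 337.3] [79.9 98.7] 87.51 trim [-178.    97.8]
```

View pics/m3.png

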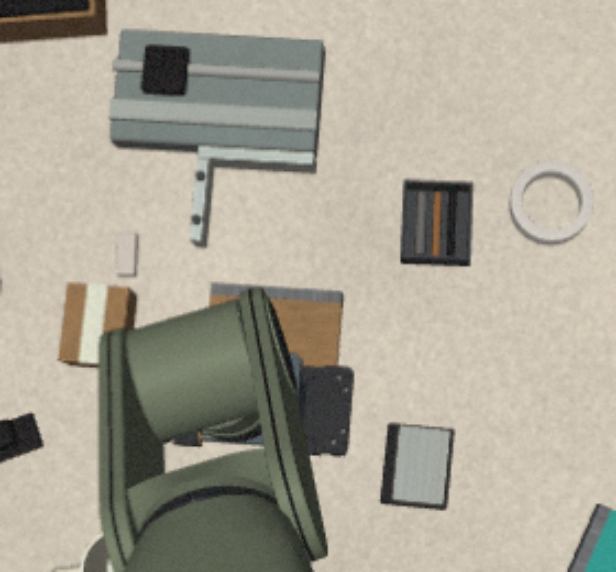

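The pad lies square below the guide, its strip's corners at crop (210,284) and (343,291). The gripper is behind it, clear of the punch at (420,467). I'll cast the strip corners, then push towards the fence.

```bash
python3 - <<'E'
from go import *
for q in cast("top",[(215.5,209),(275.9,212.3)],28): print(W2T(*q[:2]))
E
python3 -m pendant '[{"xyz":[0.001,0,0.01],"roll":0,"jaw":0.15},{"xyz":[0.001,0,0.022],"roll":0,"jaw":0.15},{"xyz":[0.001,0,0.032],"roll":0,"jaw":0.15},{"xyz":[0.001,0,0.038],"roll":0,"jaw":0.15},{"xyz":[0.001,0.004,0.039],"roll":0,"jaw":0.15},{"xyz":[0.001,0.009,0.039],"roll":0,"jaw":0.15},{"xyz":[0.001,0.014,0.039],"roll":0,"jaw":0.15},{"xyz":[0.001,0.018,0.039],"roll":0,"jaw":0.15}]' && python3 go.py -130 -78 10.5 90 t
```

```text
[-127.74809622  -12.47274105]
[-126.12719449 -144.86342263]
time_s: 10.8
ee_pos: [472.2, 165.4, 11.8]
ee_rot: [180.0, -0.0, 87.7]
force: [-1.7, 0.7, 0.5]
gripper_width: 77.3
t 10.80 pos [472.2 165.4  11.8] rot [ 1.7997e+02 -1.0000e-02  8.7670e+01] F [-1.7  0.7  0.5] trim [-238.5  -76.6] w 77
target 580.6 159.7 10.5 87.7 xyz m [-0.0013  0.1085  0.0014] roll -0.0
```

```bash
python3 -m pendant '[{"xyz":[0,0.006,0.001],"roll":0,"jaw":0.15},{"xyz":[0,0.018,0.001],"roll":0,"jaw":0.15},{"xyz":[0,0.032,0.001],"roll":0,"jaw":0.15},{"xyz":[0,0.047,0.001],"roll":0,"jaw":0.15},{"xyz":[0,0.062,0.001],"roll":0,"jaw":0.15},{"xyz":[0,0.077,0.001],"roll":0,"jaw":0.15},{"xyz":[0,0.090,0.001],"roll":0,"jaw":0.15},{"xyz":[0,0.100,0.001],"roll":0,"jaw":0.15}]' && python3 go.py -112 -78 10.5 90 t; python3 pad.py >/dev/null; python3 - <<'E'
import cv2
a=cv2.imread("pics/tmp_top.png")[120:220,180:330];cv2.imwrite("pics/m4.png",cv2.convertScaleAbs(cv2.resize(a,None,fx=5,fy=5,interpolation=cv2.INTER_CUBIC),alpha=1.5))
E
```

```text
time_s: 11.8
ee_pos: [572.4, 161.3, 10.5]
ee_rot: [180.0, 0.0, 87.7]
force: [-1.1, 1.2, 0.9]
gripper_width: 77.6
t 11.80 pos [572.4 161.3  10.5] rot [180.     0.    87.67] F [-1.1  1.2  0.9] trim [-138.3  -76.7] w 78
target 598.6 159.0 10.5 87.7 xyz m [-0.0012  0.0263 -0.    ] roll -0.0
```

View pics/m4.png

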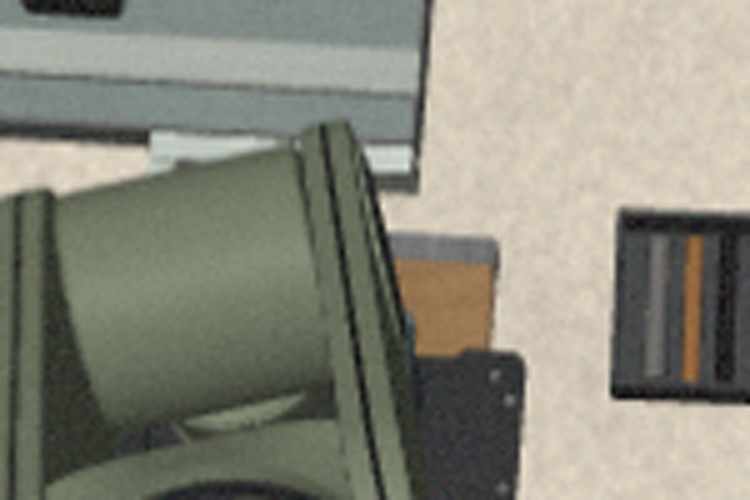

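The gap to the fence is still about 25 mm, with the pad's strip at crop row 237 and the fence face near row 180. The pen tray is well clear. I close in slowly.

```bash
python3 -m pendant '[{"xyz":[0,0.004,0],"roll":0,"jaw":0.15},{"xyz":[0,0.008,0],"roll":0,"jaw":0.15},{"xyz":[0,0.012,0],"roll":0,"jaw":0.15},{"xyz":[0,0.016,0],"roll":0,"jaw":0.15},{"xyz":[0,0.019,0],"roll":0,"jaw":0.15},{"xyz":[0,0.021,0],"roll":0,"jaw":0.15},{"xyz":[0,0.022,0],"roll":0,"jaw":0.15},{"xyz":[0,0.022,0],"roll":0,"jaw":0.15}]' >/dev/null; python3 go.py
python3 -m pendant '[{"xyz":[0,0.0003,0],"roll":0,"jaw":0.15},{"xyz":[0,0.0006,0],"roll":0,"jaw":0.15},{"xyz":[0,0.0009,0],"roll":0,"jaw":0.15},{"xyz":[0,0.0012,0],"roll":0,"jaw":0.15},{"xyz":[0,0.0015,0],"roll":0,"jaw":0.15},{"xyz":[0,0.0018,0],"roll":0,"jaw":0.15},{"xyz":[0,0.002,0],"roll":0,"jaw":0.15},{"xyz":[0,0.002,0],"roll":0,"jaw":0.15}]' >/dev/null; python3 go.py
```

```text
t 12.90 pos [593.7 160.4  10.6] rot [179.97   0.    87.67] F [-0.2 -0.6 -0.6] trim [-117.   -76.8] w 78
t 13.90 pos [595.5 160.3  10.5] rot [179.99   0.    87.67] F [-0.7  0.1  0.6] trim [-115.1  -76.8] w 77
```

```bash
python3 -m pendant '[{"xyz":[0,0.0003,0],"roll":0,"jaw":0.15},{"xyz":[0,0.0006,0],"roll":0,"jaw":0.15},{"xyz":[0,0.0009,0],"roll":0,"jaw":0.15},{"xyz":[0,0.0012,0],"roll":0,"jaw":0.15},{"xyz":[0,0.0015,0],"roll":0,"jaw":0.15},{"xyz":[0,0.0018,0],"roll":0,"jaw":0.15},{"xyz":[0,0.002,0],"roll":0,"jaw":0.15},{"xyz":[0,0.002,0],"roll":0,"jaw":0.15}]' >/dev/null; python3 go.py
```

```text
t 14.90 pos [597.1 160.2  10.5] rot [-1.7996e+02  1.0000e-02  8.7680e+01] F [-2.4  1.2  1. ] trim [-113.5  -76.8] w 78
```

```bash
python3 -m pendant '[{"xyz":[0,0.0002,0],"roll":0,"jaw":0.15},{"xyz":[0,0.0004,0],"roll":0,"jaw":0.15},{"xyz":[0,0.0006,0],"roll":0,"jaw":0.15},{"xyz":[0,0.0008,0],"roll":0,"jaw":0.15},{"xyz":[0,0.001,0],"roll":0,"jaw":0.15},{"xyz":[0,0.0012,0],"roll":0,"jaw":0.15},{"xyz":[0,0.0012,0],"roll":0,"jaw":0.15},{"xyz":[0,0.0012,0],"roll":0,"jaw":0.15}]' >/dev/null; python3 go.py
```

```text
t 15.90 pos [597.2 160.1  10.3] rot [-1.7983e+02  4.0000e-02  8.7700e+01] F [-6.  -0.2  3.1] trim [-113.4  -76.9] w 78
```

```bash
python3 -m pendant '[{"xyz":[0,0.0003,0],"roll":0,"jaw":0.15},{"xyz":[0,0.0006,0],"roll":0,"jaw":0.15},{"xyz":[0,0.0009,0],"roll":0,"jaw":0.15},{"xyz":[0,0.0012,0],"roll":0,"jaw":0.15},{"xyz":[0,0.0012,0],"roll":0,"jaw":0.15},{"xyz":[0,0.0012,0],"roll":0,"jaw":0.15},{"xyz":[0,0.0012,0],"roll":0,"jaw":0.15},{"xyz":[0,0.0012,0],"roll":0,"jaw":0.15}]' >/dev/null; python3 go.py
```

```text
t 16.90 pos [597.2 160.   10.1] rot [-1.7969e+02  7.0000e-02  8.7710e+01] F [-7.6  1.   3.5] trim [-113.4  -77.1] w 77
```

```bash
python3 -m pendant '[{"xyz":[0,0.0003,0],"roll":0,"jaw":0.15},{"xyz":[0,0.0006,0],"roll":0,"jaw":0.15},{"xyz":[0,0.0009,0],"roll":0,"jaw":0.15},{"xyz":[0,0.0009,0],"roll":0,"jaw":0.15},{"xyz":[0,0.0009,0],"roll":0,"jaw":0.15},{"xyz":[0,0.0009,0],"roll":0,"jaw":0.15},{"xyz":[0,0.0009,0],"roll":0,"jaw":0.15},{"xyz":[0,0.0009,0],"roll":0,"jaw":0.15}]' >/dev/null; python3 go.py
```

```text
t 17.90 pos [597.3 159.9  10. ] rot [-1.7959e+02  8.0000e-02  8.7730e+01] F [-10.3   1.1   4.8] trim [-113.3  -77.1] w 77
```

```bash
python3 -m pendant '[{"xyz":[0,0.0001,0],"roll":0,"jaw":0.15},{"xyz":[0,0.0001,0],"roll":0,"jaw":0.15},{"xyz":[0,0.0001,0],"roll":0,"jaw":0.15},{"xyz":[0,0.0001,0],"roll":0,"jaw":0.15},{"xyz":[0,0.0001,0],"roll":0,"jaw":0.15},{"xyz":[0,0.0001,0],"roll":0,"jaw":0.15},{"xyz":[0,0.0001,0],"roll":0,"jaw":0.15},{"xyz":[0,0.0001,0],"roll":0,"jaw":0.15}]' >/dev/null; python3 go.py
```

```text
t 18.90 pos [597.3 159.9  10. ] rot [-1.7957e+02  8.0000e-02  8.7730e+01] F [-10.2   0.4   5.7] trim [-113.3  -77.1] w 78
```

About 10 N was held on the back fence for over a second. Next I back off, lift, turn and go to the pad's right face.

```bash
python3 -m pendant '[{"xyz":[0,-0.006,0],"roll":0,"jaw":0.15},{"xyz":[0,-0.018,0],"roll":0,"jaw":0.15},{"xyz":[0,-0.022,-0.02],"roll":0,"jaw":0.15},{"xyz":[0,-0.022,-0.07],"roll":0,"jaw":0.55},{"xyz":[0,-0.022,-0.11],"roll":10,"jaw":0.55},{"xyz":[-0.03,0.0,-0.11],"roll":20,"jaw":0.55},{"xyz":[-0.06,0.03,-0.11],"roll":30,"jaw":0.55},{"xyz":[-0.09,0.061,-0.11],"roll":40,"jaw":0.55}]' >/dev/null; python3 go.py -49.5 -167 100 0 t; python3 pad.py | grep -e 'top.* 1[0-9][0-9]\.\]'
```

```text
t 19.90 pos [659.6  66.9 122.9] rot [ 1.7984e+02 -1.6000e-01  4.7360e+01] F [-0.2  0.9  0.3] trim [ -47.3 -167.5] w 41
target 657.4 67.5 100.0 -2.3 xyz m [-0.0011 -0.0021  0.0229] roll 49.7
top px [225. 178.] 464 brown rect world [659.2 208.1] [84.7 30.8] 3.09 trim [-53.4 -26.5]
```

```bash
python3 -m pendant '[{"xyz":[0,0,0],"roll":10,"jaw":0.55},{"xyz":[0,0,0],"roll":20,"jaw":0.55},{"xyz":[0,0,0],"roll":30,"jaw":0.55},{"xyz":[0,0,0],"roll":40,"jaw":0.55},{"xyz":[0,0,0],"roll":50,"jaw":0.55},{"xyz":[0,0,0],"roll":50,"jaw":0.55},{"xyz":[0,0,0.01],"roll":50,"jaw":0.55},{"xyz":[0,0,0.01],"roll":50,"jaw":0.55}]' >/dev/null; python3 go.py -49.5 -167 11 0 t; python3 pad.py | grep top; python3 - <<'E'
import cv2
a=cv2.imread("pics/tmp_top.png")[100:250,180:380];cv2.imwrite("pics/m5.png",cv2.convertScaleAbs(cv2.resize(a,None,fx=4,fy=4,interpolation=cv2.INTER_CUBIC),alpha=1.5))
E
```

```text
t 21.00 pos [657.2  67.8 109.4] rot [ 1.7998e+02  1.3000e-01 -2.2300e+00] F [-0.7  0.3 -0.5] trim [ -49.7 -166.8] w 41
target 657.4 67.5 11.0 -2.3 xyz m [0.0004 0.0002 0.0984] roll 0.1
top px [225. 178.] 488 brown rect world [659.2 207. ] [84.7 33. ] 3.09 trim [-53.3 -27.6]
top px [153. 226.] 305 brown rect world [543.1 361. ] [19.7 78.7] 87.36 trim [-175.5  121.7]
top px [172. 227.] 345 brown rect world [541.4 318.8] [22.9 80.1] 86.07 trim [-175.5   79.4]
```

View pics/m5.png

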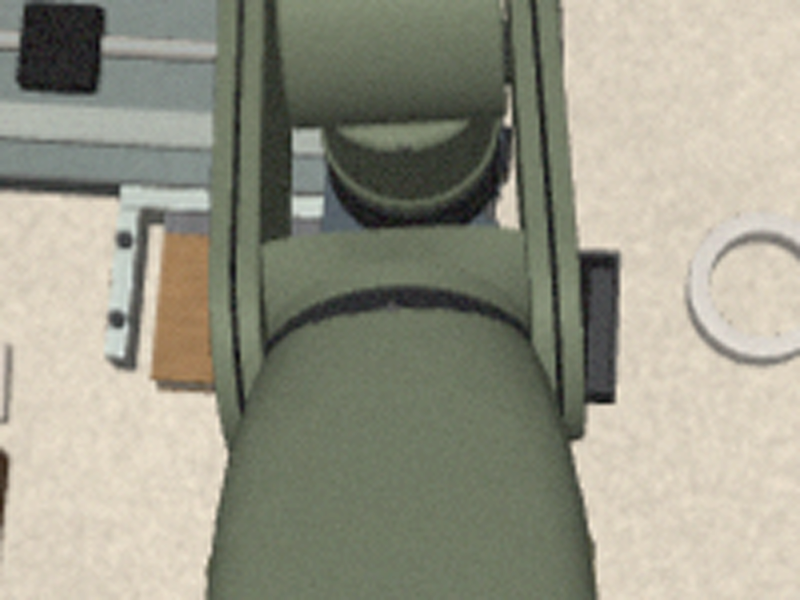

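The pad's strip sits against the fence (crop row 215), its left edge at crop column 160 about 11 mm short of the guide. The tray's visible edge is at column 600 and the hand is over the free space between. Descend and push along the fence.

```bash
python3 -m pendant '[{"xyz":[0,0,0.025],"roll":0,"jaw":0.55},{"xyz":[0,0,0.055],"roll":0,"jaw":0.55},{"xyz":[0,0,0.08],"roll":0,"jaw":0.55},{"xyz":[0,0,0.094],"roll":0,"jaw":0.55},{"xyz":[0,0,0.098],"roll":0,"jaw":0.55},{"xyz":[0,-0.001,0.098],"roll":0,"jaw":0.55},{"xyz":[0,-0.003,0.098],"roll":0,"jaw":0.55},{"xyz":[0,-0.004,0.098],"roll":0,"jaw":0.55}]' >/dev/null; python3 go.py
python3 -m pendant '[{"xyz":[0,-0.0015,0],"roll":0,"jaw":0.55},{"xyz":[0,-0.003,0],"roll":0,"jaw":0.55},{"xyz":[0,-0.0045,0],"roll":0,"jaw":0.55},{"xyz":[0,-0.006,0],"roll":0,"jaw":0.55},{"xyz":[0,-0.0075,0],"roll":0,"jaw":0.55},{"xyz":[0,-0.009,0],"roll":0,"jaw":0.55},{"xyz":[0,-0.010,0],"roll":0,"jaw":0.55},{"xyz":[0,-0.011,0],"roll":0,"jaw":0.55}]' >/dev/null; python3 go.py
```

```text
t 22.10 pos [658.8  72.   13.4] rot [-1.7999e+02 -9.0000e-02 -2.3100e+00] F [-0.2  0.1 -0.8] trim [ -48.3 -162.5] w 41
t 23.10 pos [658.8  82.8  12.5] rot [179.99  -0.    -2.33] F [-0.1 -0.9  0.7] trim [ -48.8 -151.7] w 41
```

```bash
python3 -m pendant '[{"xyz":[0,-0.0004,0],"roll":0,"jaw":0.55},{"xyz":[0,-0.0008,0.0005],"roll":0,"jaw":0.55},{"xyz":[0,-0.0012,0.001],"roll":0,"jaw":0.55},{"xyz":[0,-0.0016,0.001],"roll":0,"jaw":0.55},{"xyz":[0,-0.002,0.001],"roll":0,"jaw":0.55},{"xyz":[0,-0.0024,0.001],"roll":0,"jaw":0.55},{"xyz":[0,-0.0028,0.001],"roll":0,"jaw":0.55},{"xyz":[0,-0.003,0.001],"roll":0,"jaw":0.55}]' >/dev/null; python3 go.py; python3 pad.py | grep -e 'top.* 1[0-9][0-9]\.\]'
```

```text
t 24.10 pos [658.9  85.7  11.5] rot [180.     0.    -2.33] F [-0.4 -0.8  0.1] trim [ -48.8 -148.7] w 41
top px [221. 177.] 546 brown rect world [658.9 217. ] [84.9 35.3] 3.17 trim [-54.  -17.6]
```

```bash
python3 -m pendant '[{"xyz":[0,-0.0003,0],"roll":0,"jaw":0.55},{"xyz":[0,-0.0006,0],"roll":0,"jaw":0.55},{"xyz":[0,-0.0009,0],"roll":0,"jaw":0.55},{"xyz":[0,-0.0012,0],"roll":0,"jaw":0.55},{"xyz":[0,-0.0015,0],"roll":0,"jaw":0.55},{"xyz":[0,-0.0018,0],"roll":0,"jaw":0.55},{"xyz":[0,-0.002,0],"roll":0,"jaw":0.55},{"xyz":[0,-0.002,0],"roll":0,"jaw":0.55}]' >/dev/null; python3 go.py
```

```text
t 25.20 pos [659.   87.7  11.6] rot [180.    -0.    -2.33] F [-0.4 -0.5 -0.6] trim [ -48.8 -146.7] w 41
```

```bash
python3 -m pendant '[{"xyz":[0,-0.0003,0],"roll":0,"jaw":0.55},{"xyz":[0,-0.0006,0],"roll":0,"jaw":0.55},{"xyz":[0,-0.0009,0],"roll":0,"jaw":0.55},{"xyz":[0,-0.0012,0],"roll":0,"jaw":0.55},{"xyz":[0,-0.0015,0],"roll":0,"jaw":0.55},{"xyz":[0,-0.0018,0],"roll":0,"jaw":0.55},{"xyz":[0,-0.002,0],"roll":0,"jaw":0.55},{"xyz":[0,-0.002,0],"roll":0,"jaw":0.55}]' >/dev/null; python3 go.py
```

```text
t 26.20 pos [659.2  88.1  11.6] rot [ 1.7986e+02 -2.0000e-02 -2.2800e+00] F [ 0.4 -6.7 -0.1] trim [ -48.6 -146.3] w 41
```

```bash
python3 -m pendant '[{"xyz":[0,-0.0002,0],"roll":0,"jaw":0.55},{"xyz":[0,-0.0004,0],"roll":0,"jaw":0.55},{"xyz":[0,-0.0006,0],"roll":0,"jaw":0.55},{"xyz":[0,-0.0007,0],"roll":0,"jaw":0.55},{"xyz":[0,-0.0007,0],"roll":0,"jaw":0.55},{"xyz":[0,-0.0007,0],"roll":0,"jaw":0.55},{"xyz":[0,-0.0007,0],"roll":0,"jaw":0.55},{"xyz":[0,-0.0007,0],"roll":0,"jaw":0.55}]' >/dev/null; python3 go.py
```

```text
t 27.20 pos [659.3  88.2  11.6] rot [ 1.798e+02 -2.000e-02 -2.270e+00] F [ 1.  -8.6 -0.4] trim [ -48.5 -146.3] w 41
```

```bash
python3 -m pendant '[{"xyz":[0,-0.0002,0],"roll":0,"jaw":0.55},{"xyz":[0,-0.0004,0],"roll":0,"jaw":0.55},{"xyz":[0,-0.0004,0],"roll":0,"jaw":0.55},{"xyz":[0,-0.0004,0],"roll":0,"jaw":0.55},{"xyz":[0,-0.0004,0],"roll":0,"jaw":0.55},{"xyz":[0,-0.0004,0],"roll":0,"jaw":0.55},{"xyz":[0,-0.0004,0],"roll":0,"jaw":0.55},{"xyz":[0,-0.0004,0],"roll":0,"jaw":0.55}]' >/dev/null; python3 go.py
```

```text
t 28.20 pos [659.3  88.2  11.6] rot [ 1.7977e+02 -2.0000e-02 -2.2500e+00] F [ -0.1 -10.3   0.2] trim [ -48.5 -146.3] w 41
```

```bash
python3 -m pendant '[{"xyz":[0,0,0],"roll":0,"jaw":0.55},{"xyz":[0,0,0],"roll":0,"jaw":0.55},{"xyz":[0,0,0],"roll":0,"jaw":0.55},{"xyz":[0,0,0],"roll":0,"jaw":0.55},{"xyz":[0,0,0],"roll":0,"jaw":0.55},{"xyz":[0,0,0],"roll":0,"jaw":0.55},{"xyz":[0,0,0],"roll":0,"jaw":0.55},{"xyz":[0,0,0],"roll":0,"jaw":0.55}]' >/dev/null; python3 go.py
python3 -m pendant '[{"xyz":[0,0.004,0],"roll":0,"jaw":0.55},{"xyz":[0,0.012,0],"roll":0,"jaw":0.55},{"xyz":[0,0.016,0],"roll":0,"jaw":0.55},{"xyz":[0,0.016,-0.02],"roll":0,"jaw":0.55},{"xyz":[0,0.016,-0.07],"roll":0,"jaw":0.55},{"xyz":[0,0.016,-0.12],"roll":0,"jaw":0.55},{"xyz":[-0.03,0.05,-0.15],"roll":0,"jaw":0.55},{"xyz":[-0.06,0.10,-0.16],"roll":0,"jaw":0.55}]' >/dev/null; python3 go.py
python3 -m pendant '[{"xyz":[-0.02,0.06,0],"roll":0,"jaw":0.55},{"xyz":[-0.04,0.12,0],"roll":0,"jaw":0.55},{"xyz":[-0.06,0.18,0],"roll":0,"jaw":0.55},{"xyz":[-0.08,0.24,0],"roll":0,"jaw":0.55},{"xyz":[-0.10,0.28,0],"roll":0,"jaw":0.55},{"xyz":[-0.10,0.28,0],"roll":0,"jaw":0.55},{"xyz":[-0.10,0.28,0],"roll":0,"jaw":0.55},{"xyz":[-0.10,0.28,0],"roll":0,"jaw":0.55}]' >/dev/null; python3 go.py; python3 pad.py; python3 - <<'E'
import cv2,numpy as np
f=lambda i:cv2.convertScaleAbs(cv2.resize(i,(400,400),interpolation=cv2.INTER_CUBIC),alpha=1.5)
a=cv2.imread("pics/tmp_top.png")[100:210,190:300];b=cv2.imread("pics/tmp_scene.png")[220:400,200:380]
cv2.imwrite("pics/m6.png",np.hstack([f(a),f(b)]))
E
```

```text
t 29.20 pos [659.3  88.2  11.6] rot [ 1.7977e+02 -3.0000e-02 -2.2500e+00] F [ 1.  -9.4 -0.2] trim [ -48.4 -146.3] w 41
t 30.20 pos [595.8  -6.5 174. ] rot [-179.97   -0.29   -2.18] F [ 0.6 -1.3 -0.7] trim [-108.2 -243.4] w 41
t 31.20 pos [ 484.4 -281.2  171.6] rot [-1.7998e+02 -1.0000e-02 -2.2300e+00] F [-0.1 -0.1 -0.2] trim [-208.4 -522.4] w 41
top px [242. 178.] 2188 brown rect world [657.5 170. ] [130.5  84.9] 87.89 trim [-53.6 -64.6]
top px [153. 226.] 305 brown rect world [542.3 361.1] [21.2 79.7] 89.86 trim [-176.3  121.7]
top px [172. 228.] 346 brown rect world [541.9 318.9] [21.8 78.9] 87.11 trim [-175.    79.5]
scene px [312. 296.] 1394 brown rect world [656.9 170.8] [127.9  83.3] 87.6 trim [-54.2 -63.8]
scene px [404. 312.] 819 brown rect world [539.7 337.1] [79.5 98.8] 87.25 trim [-178.    97.6]
scene px [291. 452.] 580 brown rect world [936.4 440.9] [ 13.6 165.2] 5.92 trim [214.3 217.3]
```

View pics/m6.png

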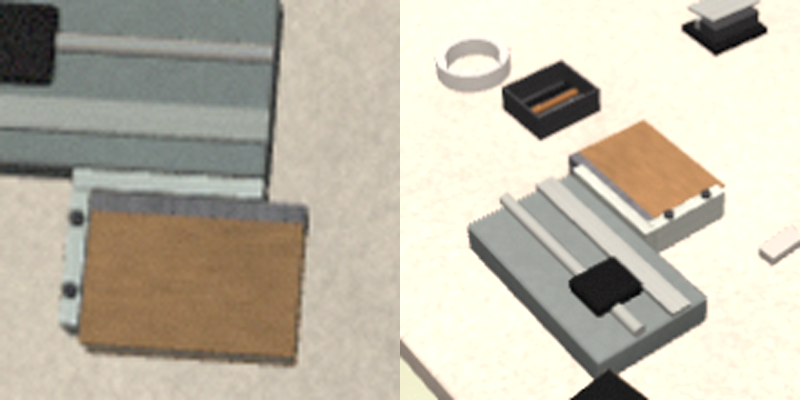

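The pad sits in the corner with its strip along the fence (left crop, row 195) and its left edge on the guide (column 85). It is square: pad yaw -2.1°, fence -2.0°. Its x matches the reading after the fence press within 0.3 mm. The arm is clear, so I hand in.

```bash
python3 -c "
from workcell import env
env.job_done(); print(env.state()['time_s'])"
```

```text
the job is handed in; nothing more can be done
the job is handed in; nothing more can be done
```

The pad is home in the trimmer's corner, and I handed the job in at about 31 s. I slid it flat through the gap and pressed it on the back fence: 10.3 and 10.2 N, read a second apart. I then slid it along the fence and pressed it on the side guide: 10.3 and 9.4 N. After each press I backed off straight before lifting, and the arm ended well away.

**Final check:** in the last pictures the pad looks flush on both bars. It is square, at -2.1° against the fence's fitted -2.0°. Its x matches the reading after the fence press within 0.3 mm, and the obstacles look untouched.

**Disagreements and limits:**
- The robot met the fence about 1.8 mm short of where the camera fit put it, which is within the calibration.
- The guide's own fitted yaw was -2.9°, off the fence by 0.9°; it is the shorter edge.
- During the fence press the fingers also pushed down on the pad with up to about 6 N, so the total force there was about 12 N.
- Forces were read only once a second. None of those readings passed 14 N, but I can't rule out a brief peak between them.

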